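# Balance a loaded centrifuge rotor

### The job

The centrifuge rotor was loaded out of balance: tubes with the same cap colour weigh the same, so rearrange the tubes in the buckets until every tube stands directly opposite the one with the same cap colour (red opposite red, blue opposite blue, yellow opposite yellow), all six fully down in the rotor's buckets. All buckets are taken, so park a tube in an empty well of the grey rack meanwhile; keep the tubes upright and leave the white-capped tubes in the rack where they are.

Things in the scene. Friction and masses are not known exactly. Their poses are not given: they have to be found in the camera images.
- red_1: 50 ml round-bottom screw-cap tube, nearly full, 70 g: clear body 29 mm wide, 115 mm tall in all; ribbed red cap 34 mm wide, from 99 to 115 mm above its bottom; straight body with a half-ball bottom. Origin at the lowest point of the bottom, on the axis, z towards the cap; any turn about z. Starts in a rotor bucket, not opposite its twin red_2.
- red_2: 50 ml round-bottom screw-cap tube, nearly full, 70 g: clear body 29 mm wide, 115 mm tall in all; ribbed red cap 34 mm wide, from 99 to 115 mm above its bottom; straight body with a half-ball bottom. Origin at the lowest point of the bottom, on the axis, z towards the cap; any turn about z. Starts in a rotor bucket, not opposite its twin red_1.
- blue_1: 50 ml round-bottom screw-cap tube, two thirds full, 52 g: clear body 29 mm wide, 115 mm tall in all; ribbed blue cap 34 mm wide, from 99 to 115 mm above its bottom; straight body with a half-ball bottom. Origin at the lowest point of the bottom, on the axis, z towards the cap; any turn about z. Starts in a rotor bucket, not opposite its twin blue_2.
- blue_2: 50 ml round-bottom screw-cap tube, two thirds full, 52 g: clear body 29 mm wide, 115 mm tall in all; ribbed blue cap 34 mm wide, from 99 to 115 mm above its bottom; straight body with a half-ball bottom. Origin at the lowest point of the bottom, on the axis, z towards the cap; any turn about z. Starts in a rotor bucket, not opposite its twin blue_1.
- yellow_1: 50 ml round-bottom screw-cap tube, less than half full, 36 g: clear body 29 mm wide, 115 mm tall in all; ribbed yellow cap 34 mm wide, from 99 to 115 mm above its bottom; straight body with a half-ball bottom. Origin at the lowest point of the bottom, on the axis, z towards the cap; any turn about z. Starts in a rotor bucket, not opposite its twin yellow_2.
- yellow_2: 50 ml round-bottom screw-cap tube, less than half full, 36 g: clear body 29 mm wide, 115 mm tall in all; ribbed yellow cap 34 mm wide, from 99 to 115 mm above its bottom; straight body with a half-ball bottom. Origin at the lowest point of the bottom, on the axis, z towards the cap; any turn about z. Starts in a rotor bucket, not opposite its twin yellow_1.
- white_1: 50 ml round-bottom screw-cap tube, half full, 45 g: clear body 29 mm wide, 115 mm tall in all; ribbed white cap 34 mm wide, from 99 to 115 mm above its bottom; straight body with a half-ball bottom. Origin at the lowest point of the bottom, on the axis, z towards the cap; any turn about z. Stands in the rack and stays there.
- white_2: 50 ml round-bottom screw-cap tube, half full, 45 g: clear body 29 mm wide, 115 mm tall in all; ribbed white cap 34 mm wide, from 99 to 115 mm above its bottom; straight body with a half-ball bottom. Origin at the lowest point of the bottom, on the axis, z towards the cap; any turn about z. Stands in the rack and stays there.
- rotor: fixed six-bucket centrifuge rotor on a stand, 192 mm across. Origin on the worktop under its axis, z up. Steel bucket axes are upright, 75 mm from it, at 0, 60, .. 300 deg from its x towards y. Bore 32 mm wide, floor 28 mm and rim 97 mm above the worktop; a seated tube's bottom is on that floor, cap at 127 to 143 mm, lean up to 0.06 rad. Arms, hub below 97 mm; black centre nut 30 mm wide, top 113 mm.
- rack: fixed grey block rack, 66 x 220 mm (foot 72 x 226), 60 mm tall, long along its y. Origin on the worktop under its centre, z up. Four round upright wells 33 mm wide at x = 0, y = -78, -26, 26, 78 mm, floor 4 mm above the worktop. White-capped tubes stand in those at -78 and 26; those at -26 and 78 are empty, free for parking a tube, which may lean up to 0.09 rad there.
Things that resemble listed ones, but are neither listed nor needed, are in the scene too. Leave any green or orange look-alike of the red_2 alone. What is shaped like the white_1 but turquoise is not meant.

How it is judged:
By the outcome, as a careful person would: the job done as asked, in the order asked, and still so for the second after the job is handed in, with the robot touching nothing.
It also fails if it takes over 83 s, if anything falls off the work surface, if the arm or the gripper's body presses on something with over 40 N, if the wrist force passes 120 N, or if a joint passes its speed limit or range.

### The arm

A 6-joint arm with a two-finger parallel gripper is mounted at the origin on a cart in front of the work surface, level with it; the furniture and walls round the work are solid. World frame = base frame: x ahead of the robot, y to its left, z up, the work surface at z = 0. Lengths are in m, angles in degrees, forces in N, time in s.
With the tool pointing down it reaches from about 0.35 to 1 m from the base axis. Payload 7.1 kg.
Tool frame: the origin (TCP) lies at the very end of the fingers, on their centre line; the grasp point (between the pads) lies 19 mm behind it; z points along the fingers, x is the direction in which the jaws open and shut, and the axes are right-handed (so a half turn about z gives the same grasp; the last joint's range is limited). The gripper opens to 85 mm and grips with 20 to 120 N. Pads are 22 mm wide; open, the fingers measure 114 mm over their backs; the gripper's body (76 mm by 85 mm) begins 54 mm behind the grasp point. The pads swing forward as they close: fully open they stand 13 mm farther back than shut.
Start: joints at [64.859, 24.242, 93.386, -0, 62.372, -1.089], TCP at [0.255, 0.571, 0.231] pointing down, gripper open.
Joint ranges: [-172.04, 172.04], [-51.8, 120.97], [4.93, 147.93], [-75.15, 255.16], [6.16, 154.13], [-145.62, 145.62]. Speed limits (degrees/s): [136.94, 136.94, 172.46, 180, 180, 180].

### API

Orientations are given as a 3x3 rotation matrix whose columns are the frame's x, y, z axes.
In Python, from station import r, move_gripper, solve_ik, capture, camera_params, nets gives the robot as it stands. Calls block until the motion is done:
- r.goto(position, orientation): joint-space move of the TCP to a pose.
- r.move_straight(position, rot=None, speed=0.15): straight line of the TCP; rot=None keeps the orientation; speed is the mean speed in m/s.
- r.goto_joints(angles): joint-space move.
- move_gripper(opening): finger opening in m; the grip force is fixed at half the most; returns when the fingers have stopped.
- r.dwell(seconds).
- solve_ik(position, orientation): joint angles nearest the present ones, or None.
- r.sense(): the state.
- capture(name): name is "scene" or "top"; returns the picture (480x640x3 uint8, red, green, blue); there is no depth.
- camera_params(name): a dict with "mtx" (3x3 intrinsics, pixels), "k1" (the pictures are not rectified: a ray, as slopes to the right and down, at radius r is drawn at 1 + k1 r^2 times it, then the intrinsics apply), "R" (3x3) and "t" (3): a world point X has camera coordinates R X + t. Camera axes: x right, y down, z forward; pixel columns grow to the right and rows downward; lengths in m; the calibration is good to about 2 mm. A picture is of the moment at which its call begins. camera_params takes no time and is no camera call.
A pose or a line that the arm cannot do raises r.IKError and nothing moves.
- r.close_job(): hands the job in, once; it reports no verdict.
Trained networks look in the newest picture that a camera, given by its name, has taken for a name from the list of things; names that differ only in an ending like _2 or _b are one class to them, and where a whole thing is asked for, a point or a joint stands for the part that bears it (a point fixed in the world has none). Each returns a list of dicts, best first, with "score" (0 to 1); they miss things now and then, are a little off and sometimes report something else, mostly with a low value. They report only what shows in the picture. A call takes as long as a camera call. They do not tell look-alikes from the thing itself.
- nets.spot_in(thing, camera): "rect" ([centre column, centre row, width, height] in pixels, round what is visible of it).
- nets.trace(thing, camera): "pixels" (480x640 bool, what is visible of it) and "rect" ([centre column, centre row, width, height] in pixels, round what is visible of it).
- nets.place_of(thing, camera): "xy" ([column, row] in pixels: a listed point, or the origin of a listed thing).
The state is a dict: "time_s": time; "joints": joint angles; "qvel": joint speeds; "joint_torque": joint torques, N m; "tcp_pos": TCP position; "tool_rot": TCP orientation; "contact_force": force on the tool from outside, world axes, zero at the start; "wrist_torque": the same for the moment, N m; "grip_width": finger opening in m.
Only numpy, scipy, OpenCV 4.12 (cv2) and the standard library are available. Lean on these libraries where they do the work, as an engineer would, in place of code of your own. Each camera call takes 0.05 s, during which the arm holds its last target. There are 200 camera calls.

## Working session

There is one attempt and no reset: what is moved stays moved. The work goes in short steps, each a Python script; the robot and the scene stay as the last script left them, time stands still between calls to the robot, and variables do not carry over. Pictures are saved under pics/ and viewed, about 12 in all and at most 16, crops included, and the job is handed in when it is done.

```bash
ls; mkdir -p pics; python3 - <<'E'
from station import r,capture,camera_params
import cv2
for n in("scene","top"):
    cv2.imwrite(f"pics/{n}0.png",capture(n)[:,:,::-1]); print(n,camera_params(n))
print(r.sense())
E
```

```text
pics
scene {'mtx': array([[460.76389807,   0.        , 318.8058682 ],
       [  0.        , 460.76389807, 239.59618372],
       [  0.        ,   0.        ,   1.        ]]), 'k1': -0.11664288826122449, 'R': array([[ 0.63507982, -0.77244588,  0.00099621],
       [-0.4566358 , -0.37647064, -0.80607295],
       [ 0.62302277,  0.51146576, -0.59181535]]), 't': array([-0.41564241,  0.26536187,  0.59810947])}
top {'mtx': array([[575.08635382,   0.        , 322.89891822],
       [  0.        , 575.08635382, 242.98137052],
       [  0.        ,   0.        ,   1.        ]]), 'k1': -0.06735869746585849, 'R': array([[ 0.00841654, -0.99989763, -0.0115708 ],
       [-0.98966782, -0.00667305, -0.14322387],
       [ 0.143132  ,  0.0126567 , -0.98962268]]), 't': array([-0.09180422,  0.54345788,  0.97099296])}
{'time_s': 0.1, 'joints': array([ 6.48587654e+01,  2.42804970e+01,  9.34280495e+01, -2.08411656e-04,
        6.23738857e+01, -1.08822545e+00]), 'qvel': array([-0.02227344, -0.04635584, -0.06961635, -0.01335655, -0.1002228 ,
       -0.04295561]), 'joint_torque': array([ 4.85657129e-04, -5.58420646e+01, -2.82444781e+01,  3.34084257e-05,
        2.97923114e-03,  3.40014515e-05]), 'tcp_pos': array([0.25449428, 0.57027837, 0.23061177]), 'tool_rot': array([[ 4.07579687e-01,  9.13169442e-01, -6.08321356e-04],
       [ 9.13168511e-01, -4.07580140e-01, -1.30378347e-03],
       [-1.43851493e-03, -2.41042473e-05, -9.99998965e-01]]), 'contact_force': array([-0.0890537 , -0.33730781, -0.06462367]), 'wrist_torque': array([-0.04581471, -0.05880196,  0.00217701]), 'grip_width': 0.08516559409383236}
```

View pics/top0.png

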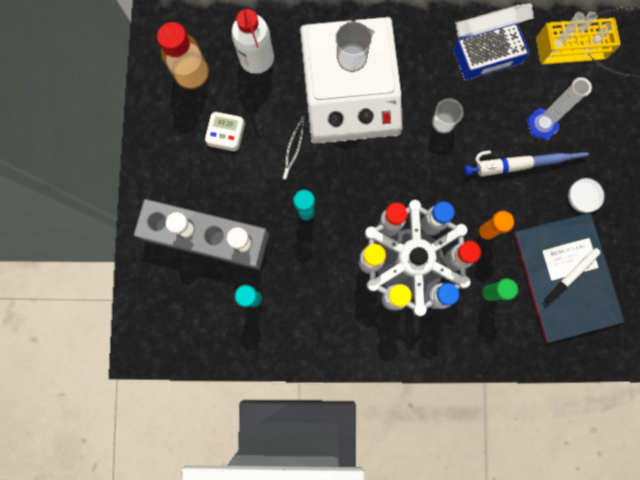

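View pics/scene0.png

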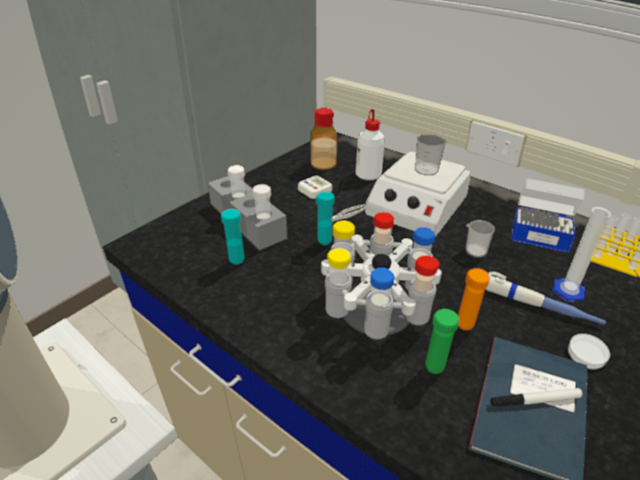

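The top view shows the rotor near (418,256). Its caps are red (396,214) and (469,253), blue (442,212) and (447,294), and yellow (400,296) and (373,256). The rack is near (200,235), with empty wells at about (157,221) and (214,236). The scene view shows all six caps unoccluded.

```bash
cat > h.py <<'E'
import numpy as np, cv2
from scipy.optimize import least_squares
from station import r,move_gripper,solve_ik,capture,camera_params,nets
P={n:camera_params(n) for n in("scene","top")}
def proj(n,X):
    p=P[n]; c=np.atleast_2d(X)@p["R"].T+p["t"]; s=c[:,:2]/c[:,2:]
    s=s*(1+p["k1"]*(s**2).sum(1,keepdims=True))
    return s*p["mtx"][0,0]+p["mtx"][:2,2]
def back(n,uv,z):
    f=lambda q:(proj(n,[q[0],q[1],z])-uv).ravel()
    return least_squares(f,[.5,0]).x
A=np.linspace(0,2*np.pi,40)
def cyl(x,y,z0,z1,rad):
    return np.vstack([np.c_[x+rad*np.cos(A),y+rad*np.sin(A),0*A+z] for z in(z0,z1)])
def hullc(n,pts):
    h=cv2.convexHull(proj(n,pts).astype(np.float32)); m=cv2.moments(h)
    return np.array([m["m10"],m["m01"]])/m["m00"], m["m00"]
HS={"red":(175,6),"blue":(102,122),"yellow":(24,34)}
def blobs(img,col,amin=100):
    h=cv2.cvtColor(img,cv2.COLOR_RGB2HSV); lo,hi=HS[col]
    H=h[...,0]; k=((H>=lo)&(H<=hi)) if lo<hi else ((H>=lo)|(H<=hi))
    k=(k&(h[...,1]>170)&(h[...,2]>90)).astype(np.uint8)
    _,_,st,ce=cv2.connectedComponentsWithStats(k)
    return [(c,s[4]) for c,s in zip(ce[1:],st[1:]) if s[4]>amin]
def capfit(obs,z0,z1):  # obs {cam:uv}
    f=lambda q:np.concatenate([hullc(n,cyl(q[0],q[1],z0,z1,.017))[0]-uv for n,uv in obs.items()])
    n,uv=next(iter(obs.items())); s=least_squares(f,back(n,uv,z1),diff_step=1e-4)
    return s.x,s.fun
E
cat > a.py <<'E'
from h import *
im={n:capture(n) for n in P}
caps=[]
for col in HS:
    T=[b for b in blobs(im["top"],col) if np.hypot(*(b[0]-[420,255]))<75]
    S=blobs(im["scene"],col)
    for c,a in T:
        x,_=capfit({"top":c},.127,.143)
        pc,pa=hullc("scene",cyl(*x,.127,.143,.017))
        s=min(S,key=lambda b:np.hypot(*(b[0]-pc)))
        x2,res=capfit({"top":c,"scene":s[0]},.127,.143)
        print(col,c.round(1),a,hullc("top",cyl(*x,.127,.143,.017))[1].round(),x.round(4),"sc",s[0].round(1),s[1],pa.round(),x2.round(4),res.round(2)); caps.append((x,x2))
for k in(0,1):
    c=np.array([q[k] for q in caps])
    ang=lambda q:np.arctan2(c[:,1]-q[1],c[:,0]-q[0])
    def f(q):
        b=q[2]+np.round((ang(q)-q[2])/(np.pi/3))*np.pi/3
        return (np.c_[q[0]+.075*np.cos(b),q[1]+.075*np.sin(b)]-c).ravel()
    s=min((least_squares(f,[*c.mean(0),y]) for y in(0,.3,.6,.9)),key=lambda s:s.cost)
    print("rotor",s.x[:2].round(4),np.degrees(s.x[2]).round(2),(s.fun*1e3).round(1))
# nut
g=im["top"].max(2); m=np.zeros_like(g); cv2.circle(m,(418,257),13,1,-1)
k=((g<60)&(m>0)).astype(np.uint8); M=cv2.moments(k,True); uv=np.array([M["m10"],M["m01"]])/M["m00"]
print("nut",uv,M["m00"],back("top",uv,.113))
print("net rotor",[(d["score"],back("top",d["xy"],0)) for d in nets.place_of("rotor","top")[:2]])
print("net rack",[(d["score"],back("top",d["xy"],0)) for d in nets.place_of("rack","top")[:2]])
t=nets.trace("rack","top")[0]; np.save("rack.npy",t["pixels"]); print(t["score"],t["rect"],t["pixels"].sum())
cv2.imwrite("pics/rack.png",cv2.resize(np.hstack([im["top"][190:280,125:280,::-1],(t["pixels"][190:280,125:280,None]*np.uint8(255)).repeat(3,2)]),None,fx=2.5,fy=2.5,interpolation=cv2.INTER_CUBIC))
E
python3 a.py
```

```text
Traceback (most recent call last):
  File "a.py", line 12, in <module>
    print(col,c.round(1),a,hullc("top",cyl(*x,.127,.143,.017))[1].round(),x.round(4),"sc",s[0].round(1),s[1],pa.round(),x2.round(4),res.round(2)); caps.append((x,x2))
                           ^^^^^^^^^^^^^^^^^^^^^^^^^^^^^^^^^^^^^^^^^^^^
AttributeError: 'float' object has no attribute 'round'
```

```bash
sed -i 's/, m\["m00"\]$/, np.float64(m["m00"])/' h.py; python3 a.py
```

```text
red [395.9 212.8] 377 396.0 [ 0.5796 -0.2051] sc [383.2 220.3] 271 338.0 [ 0.5795 -0.2037] [-0.88  0.09  0.78  0.78]
red [469.5 251.7] 401 414.0 [ 0.5177 -0.3213] sc [426.6 265.2] 377 459.0 [ 0.5185 -0.3194] [-1.2  -0.51  0.56  1.55]
blue [443.5 211.5] 375 405.0 [ 0.5823 -0.2814] sc [423.5 236.2] 301 377.0 [ 0.5822 -0.2795] [-1.15  0.02  0.9   0.98]
blue [448.3 293.8] 382 414.0 [ 0.451 -0.286] sc [381.8 277.8] 399 500.0 [ 0.452  -0.2837] [-1.45 -0.63  0.64  1.86]
yellow [374.4 254.1] 380 391.0 [ 0.5129 -0.1703] sc [343.3 229.1] 346 364.0 [ 0.5135 -0.1687] [-1.06 -0.43  0.56  1.77]
yellow [400.1 294.9] 378 399.0 [ 0.4488 -0.2104] sc [338.4 258. ] 366 441.0 [ 0.4491 -0.2083] [-1.33 -0.24  0.83  1.55]
rotor [ 0.5154 -0.2457] 32.01 [-0.7 -0.9  0.3  0.6 -0.7  0.4  0.7  0.5 -0.1 -0.5  0.4 -0.1]
rotor [ 0.5158 -0.2439] -28.04 [-0.  -0.5 -0.1  0.5 -0.2  0.4  0.2  0.2 -0.3 -0.3  0.5 -0.3]
nut [418.31279621 256.10900474] 211.0 [ 0.51293878 -0.24332855]
net rotor [(0.93, array([ 0.51022685, -0.23927848]))]
net rack [(0.95, array([0.55768432, 0.12909893]))]
0.78 [202.8, 236.9, 137.3, 65.6] 4304
```

```bash
sleep 1
```

```text
(no output)
```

View pics/rack.png

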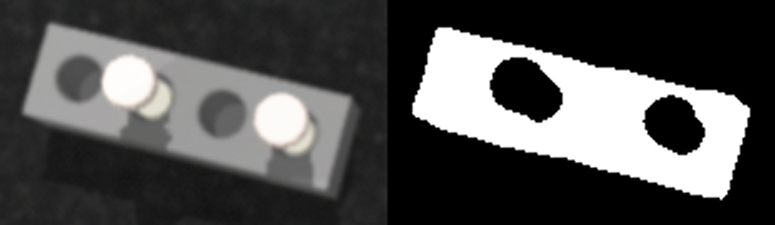

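The rack crop shows the empty wells clearly, at full-image pixels of about (156,221) and (214,236). The two-camera cap fit puts the rotor at (0.516,-0.244), yaw -28°, with residuals under 0.5 mm. One 3-cycle solves it: k2 yellow to the rack, k1 red to k2, k0 blue to k1, then yellow to k0.

```bash
cat >> h.py <<'E'
ROT=np.array([.5158,-.2439]); YAW=np.radians(-28.04)
def bucket(k): a=YAW+k*np.pi/3; return ROT+.075*np.array([np.cos(a),np.sin(a)]),a
def R_(a): c,s=np.cos(a),np.sin(a); return np.array([[c,s,0],[s,-c,0],[0,0,-1.]])
def best(pos,a):
    j0=r.sense()["joints"]; o=[]
    for b in(a,a+np.pi):
        q=solve_ik(pos,R_(b))
        if q is not None and abs(q[5])<140: o.append((np.abs(np.array(q)-j0).max(),b))
    return R_(min(o)[1])
def st(tag):
    s=r.sense(); print(tag,"t%.1f"%s["time_s"],"tcp",s["tcp_pos"].round(4),"F",s["contact_force"].round(1),"M",s["wrist_torque"].round(2),"w%.4f"%s["grip_width"]); return s
def blob_near(n,col,xy,z0,z1):
    pc,_=hullc(n,cyl(*xy,z0,z1,.017)); B=blobs(capture(n),col)
    return min(B,key=lambda b:np.hypot(*(b[0]-pc)))[0],pc
def pick(xy,a,zt,zlift=.249):
    p=lambda z:[xy[0],xy[1],z]
    R=best(p(.249),a); r.goto(p(.249),R); move_gripper(.055)
    r.move_straight(p(zt),speed=.15); st("down")
    move_gripper(0); st("gripped")
    r.move_straight(p(zlift),speed=.12); st("up")
E
cat > b.py <<'E'
from h import *
im=capture("top"); 
# white caps + wells
w=[back("top",uv,.060) for uv in([156.2,221.2],[213.8,235.6])]; d=w[0]-w[1]
print("wells",np.round(w,4),np.hypot(*d),"yaw",np.degrees(np.arctan2(-d[0],d[1])))
m=np.load("rack.npy").astype(np.uint8); h=cv2.convexHull(cv2.findNonZero(m)); M=cv2.moments(h); hm=np.zeros((480,640),np.uint8); cv2.fillConvexPoly(hm,h,1)
from scipy.optimize import minimize
def blk(q):
    c,s=np.cos(q[2]),np.sin(q[2]); L=np.array([[x,y] for x in(-1,1) for y in(-1,1)])
    pts=[]
    for hx,hy,z in((.033,.11,.06),):
        l=L*[hx,hy]; pts+= [np.c_[q[0]+c*l[:,0]-s*l[:,1],q[1]+s*l[:,0]+c*l[:,1],0*l[:,0]+z]]
    return np.vstack(pts)
# top-face: fit to bright-grey top face mask
hs=cv2.cvtColor(im,cv2.COLOR_RGB2HSV); g=hs[...,2]
top=((g>100)&(cv2.dilate(hm,np.ones((5,5)))>0)).astype(np.uint8)
hh=cv2.convexHull(cv2.findNonZero(cv2.morphologyEx(top,cv2.MORPH_OPEN,np.ones((5,5))))); print("minrect",cv2.minAreaRect(hh))
def iou(q):
    p=cv2.convexHull(proj("top",blk(q)).astype(np.float32)); a,_=cv2.intersectConvexConvex(p,hh.astype(np.float32)); A=cv2.contourArea(p); B=cv2.contourArea(hh)
    return -a/(A+B-a)
c=(w[0]+w[1])/2; 
s=minimize(iou,[c[0],c[1]-.026,np.arctan2(-d[0],d[1])],method="Nelder-Mead",options=dict(initial_simplex=np.array([[c[0],c[1]-.026,-.2],[c[0]+.01,c[1]-.026,-.2],[c[0],c[1]-.016,-.2],[c[0],c[1]-.026,-.3]])))
q=s.x; print("rack fit",q.round(4),np.degrees(q[2]),s.fun)
u=np.array([-np.sin(q[2]),np.cos(q[2])]); print("wells from fit",q[:2]+.078*u,q[:2]-.026*u)
xy,a=bucket(2)
pick(xy,a,.112)
s=st("held")
for n in P:
    uv,pc=blob_near(n,"yellow",xy,.264,.280); x,_=capfit({n:uv},.264,.280); print(n,"cap",x.round(4),"minus tcp",(x-s["tcp_pos"][:2]).round(4))
cv2.imwrite("pics/held.png",np.hstack([capture(n)[120:360,240:540,::-1] for n in P]))
E
python3 b.py
```

```text
wells [[0.5775 0.203 ]
 [0.5527 0.1008]] 0.1051731534149922 yaw -13.631391669302149
minrect ((199.34521484375, 232.12646484375), (126.43379211425781, 39.0494270324707), 13.877531051635742)
rack fit [ 0.5589  0.1267 -0.2337] -13.389589295166363 -0.9657384928730461
wells from fit [0.5769537  0.20254066] [0.55287031 0.10136759]
down t4.7 tcp [ 0.5138 -0.1692  0.1127] F [ 0.2 -0.4  0.4] M [-0.04  0.01 -0.01] w0.0551
gripped t5.1 tcp [ 0.514  -0.1693  0.113 ] F [-0.2 -0.2  6.6] M [-0.09  0.   -0.03] w0.0324
up t6.4 tcp [ 0.5127 -0.1688  0.2482] F [-0.3 -0.4  0.1] M [ 0.01  0.04 -0.03] w0.0323
held t6.4 tcp [ 0.5127 -0.1688  0.2482] F [-0.3 -0.4  0.1] M [ 0.01  0.04 -0.03] w0.0323
scene cap [ 0.5116 -0.1636] minus tcp [-0.0011  0.0051]
top cap [ 0.7805 -0.4377] minus tcp [ 0.2678 -0.2689]
```

```bash
sleep 1
```

```text
(no output)
```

View pics/held.png

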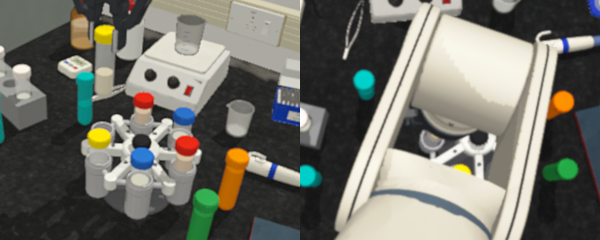

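The tube is lifted upright, but the arm hides the top camera's view of it. Next I park it in rack well -26 with a force-guarded descent.

```bash
cat >> h.py <<'E'
def place(xy,a,zt,ztop,R=None,lim=12):
    """ztop: TCP height just above entry; descend guarded to zt, then release"""
    p=lambda z:[xy[0],xy[1],z]
    R=best(p(.249),a) if R is None else R
    r.goto(p(.249),R); r.move_straight(p(ztop),speed=.15); r.dwell(.2)
    b=st("entry")["contact_force"]; z=ztop; log=[]
    while z>zt+1e-4:
        z=max(z-.012,zt); r.move_straight(p(z),speed=.06)
        s=r.sense(); F=s["contact_force"]-b; log.append((round(z,3),*F.round(1).tolist()))
        if np.abs(F).max()>lim: print(log); st("BLOCKED"); return False
    print(log); r.dwell(.2); st("seated?"); return True
def release(xy):
    move_gripper(.055); st("open"); z=r.sense()["tcp_pos"][2]
    r.move_straight([xy[0],xy[1],max(.249,z)],speed=.25)
E
python3 - <<'E'
from h import *
W=np.array([.5526,.1022])
if place(W,np.radians(-13.5),.090,.152): release(W); st("end")
cv2.imwrite("pics/park.png",np.hstack([capture(n)[120:420,s:s+320,::-1] for n,s in(("scene",160),("top",120))]))
E
```

```text
entry t8.6 tcp [0.5533 0.1023 0.1531] F [-0.4  0.2 -0.7] M [0.01 0.01 0.01] w0.0324
[(0.14, 0.5, -0.8, 0.2), (0.128, 1.2, 0.4, -0.2), (0.116, 1.5, 1.0, -0.5), (0.104, 2.2, 2.2, -1.1), (0.092, 1.9, 1.9, -1.7), (0.09, 2.8, 2.0, -1.0)]
seated? t10.8 tcp [0.5527 0.1022 0.0901] F [ 3.4  0.8 -1.3] M [ 0.36 -0.51  0.  ] w0.0321
open t11.2 tcp [0.5522 0.102  0.0899] F [-0.1 -0.4  0.2] M [-0.02 -0.04 -0.02] w0.0547
end t12.0 tcp [0.5517 0.102  0.2479] F [-0.6 -0.3 -0.2] M [-0.02  0.03  0.04] w0.0549
```

```bash
sleep 1
```

```text
(no output)
```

View pics/park.png

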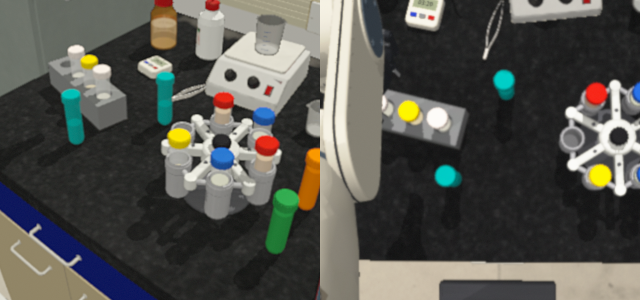

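The yellow tube is parked in rack well -26, crop (408,110), and bucket k2 is empty, crop (572,139). Forces stayed small. Next is red from k1 to k2.

```bash
cat > c.py <<'E'
from h import *
import sys
i,j=map(int,sys.argv[1:3])
xy,a=bucket(i); pick(xy,a,.112)
xy,a=bucket(j)
ok=place(xy,a,.113,.187)
if ok: release(xy); st("end")
cv2.imwrite(f"pics/mv{i}{j}.png",np.hstack([capture(n)[120:420,s:s+320,::-1] for n,s in(("scene",260),("top",260))]))
E
python3 c.py 1 2
```

```text
down t14.5 tcp [ 0.5801 -0.2044  0.1129] F [-0.7  0.4  0.2] M [-0.04  0.02  0.02] w0.0552
gripped t14.9 tcp [ 0.5802 -0.2045  0.1131] F [ 0.5 -0.7  6. ] M [ 0.    0.06 -0.04] w0.0323
up t16.1 tcp [ 0.5789 -0.204   0.2481] F [-0.4 -0.4 -0.3] M [-0.05 -0.02  0.02] w0.0322
entry t17.9 tcp [ 0.514  -0.1692  0.1881] F [ 0.5 -0.2 -0.6] M [ 0.03 -0.   -0.02] w0.0322
[(0.175, -0.3, -0.3, 0.1), (0.163, -0.4, 1.3, -0.2), (0.151, -0.1, 2.0, -0.2), (0.139, 0.6, 1.5, -1.6), (0.127, 0.4, 2.9, -2.0), (0.115, -1.2, 3.7, -2.6), (0.113, -0.7, 4.5, 1.6)]
seated? t20.4 tcp [ 0.5134 -0.1689  0.1132] F [-0.4  4.7  1.8] M [ 1.25  0.   -0.05] w0.0324
open t20.8 tcp [ 0.5133 -0.1693  0.113 ] F [-0.8  0.3 -0.5] M [-0.02  0.01  0.  ] w0.0549
end t21.5 tcp [ 0.5125 -0.1687  0.248 ] F [-0.   0.5 -1. ] M [ 0.08  0.03 -0.03] w0.0551
```

```bash
sleep 1
```

```text
(no output)
```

View pics/mv12.png

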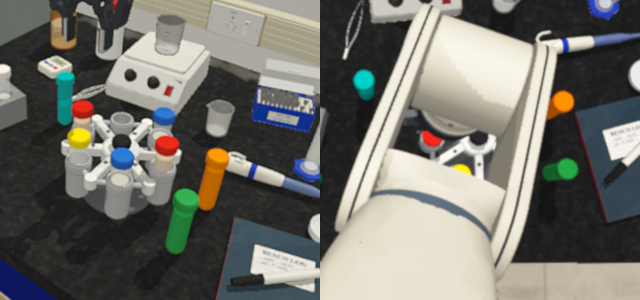

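Red now stands in k2, crop (82,108), level with its neighbours, and k1 is empty. Next is blue from k0 to k1, then yellow from the rack to k0.

```bash
python3 c.py 0 1
```

```text
down t24.6 tcp [ 0.5827 -0.2795  0.1129] F [-0.1 -0.4  0.1] M [ 0.03 -0.03 -0.  ] w0.0551
gripped t24.9 tcp [ 0.5826 -0.2794  0.1132] F [-1.3  0.4  6.7] M [ 0.08  0.25 -0.07] w0.0322
up t26.2 tcp [ 0.5815 -0.2789  0.248 ] F [-0.7  0.1 -0.9] M [-0.  0.  0.] w0.0325
entry t27.9 tcp [ 0.5802 -0.2045  0.1883] F [-0.  -0.4 -0.1] M [0.   0.02 0.03] w0.0322
[(0.175, 0.8, 0.7, 0.1), (0.163, 0.9, 0.8, 0.1), (0.151, -0.1, 1.5, -1.0), (0.139, 0.3, 2.1, -0.5), (0.127, 2.3, 1.7, -2.3), (0.115, 1.6, 1.9, -1.6), (0.113, 1.1, 1.2, 1.7)]
seated? t30.4 tcp [ 0.5797 -0.2043  0.1133] F [2.5 1.  2.5] M [ 0.41 -0.31  0.01] w0.0323
open t30.8 tcp [ 0.5791 -0.2043  0.1128] F [ 0.3 -0.9 -0.1] M [-0.03  0.02 -0.04] w0.0549
end t31.4 tcp [ 0.5786 -0.2039  0.2479] F [ 0.3 -0.1 -0.3] M [ 0.    0.05 -0.02] w0.0553
```

```bash
sleep 1
```

```text
(no output)
```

View pics/mv01.png

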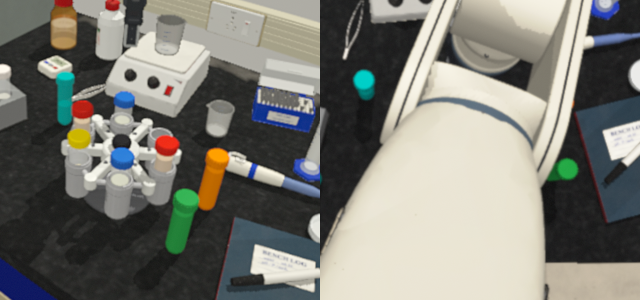

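Blue is seated in k1, crop (123,100), and k0 is empty.

```bash
python3 - <<'E'
from h import *
W=np.array([.5526,.1022]); pick(W,np.radians(-13.5),.088)
xy,a=bucket(0)
if place(xy,a,.113,.187):
    release(xy); r.goto([.35,.45,.3],best([.35,.45,.3],1.15)); st("end")
im={n:capture(n) for n in P}
cv2.imwrite("pics/fin.png",np.hstack([im[n][120:420,s:s+320,::-1] for n,s in(("scene",200),("top",210))]))
for col in HS:
    for c,ar in blobs(im["top"],col):
        if np.hypot(*(c-[420,255]))<75:
            x,_=capfit({"top":c},.127,.143); pc,_=hullc("scene",cyl(*x,.127,.143,.017))
            s=min(blobs(im["scene"],col),key=lambda b:np.hypot(*(b[0]-pc)))[0]
            x,res=capfit({"top":c,"scene":s},.127,.143); d=x-ROT
            print(col,x.round(4),"r %.4f"%np.hypot(*d),"k %.2f"%(((np.arctan2(d[1],d[0])-YAW)/(np.pi/3))%6),res.round(2))
E
```

```text
down t34.2 tcp [0.5533 0.1023 0.0888] F [0.3 0.6 1.6] M [-0.02  0.02 -0.03] w0.0553
gripped t34.5 tcp [0.5533 0.1023 0.0889] F [-0.5  0.4  6.2] M [-0.05  0.11  0.04] w0.0320
up t36.0 tcp [0.5521 0.1021 0.2482] F [-0.5  0.1 -0.1] M [-0.02  0.   -0.01] w0.0325
entry t38.2 tcp [ 0.5827 -0.2794  0.1883] F [-0.2 -0.5  0.2] M [ 0.05  0.04 -0.  ] w0.0321
[(0.175, 0.5, 0.4, 0.7), (0.163, 0.9, 0.1, 0.2), (0.151, 0.8, 0.4, -0.6), (0.139, 0.0, 0.1, -0.1), (0.127, -0.0, 1.9, -0.2), (0.115, -0.8, 1.7, -1.2), (0.113, -2.6, 2.4, -1.0)]
seated? t40.7 tcp [ 0.582  -0.279   0.1131] F [-1.6  1.7  2. ] M [0.48 0.4  0.03] w0.0321
open t41.1 tcp [ 0.5823 -0.2795  0.1132] F [ 0.2  0.7 -0.1] M [-0.01  0.03 -0.  ] w0.0550
end t44.5 tcp [0.3506 0.4496 0.2999] F [ 0.8 -0.2  0.1] M [-0.01 -0.01 -0.05] w0.0550
red [ 0.5185 -0.3193] r 0.0754 k 5.00 [-1.22 -0.52  0.56  1.6 ]
red [ 0.513  -0.1664] r 0.0776 k 2.00 [-0.73 -0.61  0.19  1.67]
blue [ 0.5818 -0.2037] r 0.0773 k 0.99 [-0.87  0.13  0.8   0.7 ]
blue [ 0.452  -0.2838] r 0.0752 k 4.00 [-1.44 -0.63  0.64  1.85]
yellow [ 0.5816 -0.2816] r 0.0759 k 5.97 [-1.14 -0.01  0.87  1.01]
yellow [ 0.4492 -0.2083] r 0.0755 k 3.00 [-1.33 -0.28  0.8   1.59]
```

```bash
sleep 1
```

```text
(no output)
```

View pics/fin.png

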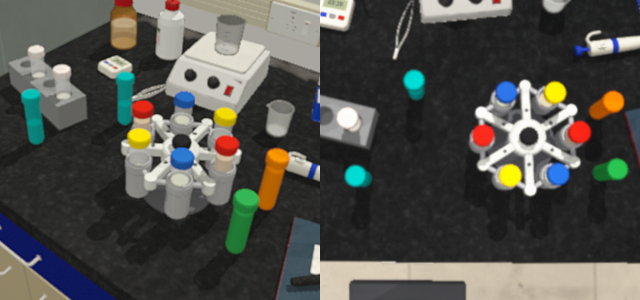

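In the final view, same-coloured caps stand opposite each other on all three diameters. The white tubes and look-alikes have not moved. The two-camera residuals match the starting ones, so all caps are at seated height.

```bash
python3 -c "
from h import *
r.dwell(.5); print(r.close_job())"
```

```text
the job is handed in; nothing more can be done
None
```

The rotor is rebalanced and the job is handed in, at about 45 s of the 83 s allowed. Red now faces red, blue faces blue and yellow faces yellow.

It took four moves:
1. One yellow tube went to the empty rack well at y = -26 mm.
2. A red tube went into the bucket that yellow left.
3. A blue tube went into the bucket that red left.
4. The parked yellow tube went into the bucket that blue left.

**Final checks:** Both cameras placed every cap within about 2° of its bucket direction, with image residuals within about half a pixel of those at the start. That means all six are at seated height. Measured contact forces stayed under about 7 N. The white tubes, the look-alikes and the rest of the bench look untouched, and the gripper was clear of everything.

**Small disagreements:**
- The caps of the red and blue tubes I moved sit about 2.5 mm outward of their bucket axes. This fits the play in the bore, a lean of about 0.03 rad against the 0.06 allowed.
- The two cameras differed by about 2 mm, which is within their stated calibration, so I combined them.
- One reading of the first held tube from the top camera was useless because the arm hid it, and I ignored it.

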